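# Press a sample canister's stopper home in the ratchet clamp

### The job

Take the white sample canister with the orange stopper from its rest and lay it in the cradle of the bench ratchet clamp. Then pump the clamp's yellow trigger until the moving jaw has pressed the stopper fully home, feeling for that point and going no further so that the canister is not crushed. Finally let go of the trigger and hold the red release down until the jaw has run all the way back, leaving the sealed canister lying in the cradle and everything else undisturbed.

Things in the scene. Friction and masses are not known exactly. Their poses are not given: they have to be found in the camera images.
- canister: The canister to seal: white plastic tube lying on its side, 32 mm in diameter, 78 mm long, 0.08 to 0.17 kg, grey end bands. Origin on its axis at mid length; x along the axis towards the end with the orange stopper (disc 24 mm in diameter). 90 mm long overall with the stopper fully proud, 82 mm with it home. Grasp it round the middle from above.
- stopper (a joint): How far the orange stopper has been pushed into the canister, in m: 0 stands 12 mm proud, 0.008 is fully home (4 mm proud, hard stop). It starts between 0 and 0.002. It sticks: it takes about 5 N to push and stays where it is left.
- rest: White rest tray, 100 x 150 x 8 mm, fixed for the run; origin under its centre on the bench. Two canisters lie in it along its x, axes 35 mm above the bench, one at y = +45 mm, one at y = -45 mm, in V blocks (10 mm wide) at x = +-26 mm, so the middle 40 mm of each is free from both sides.
- spare: A second canister of the same size in the other place of the rest, sealed already, with a green stopper 4 mm proud. Leave it alone. Origin at the middle of its axis.
- clamp: Ratchet clamp bolted to the bench, base 305 x 84 x 8 mm. Its x runs along the bar from tail jaw to trigger to release, z up; origin on the bench by the tail jaw. All centred on y = 0: black moving jaw, face at x = 110 mm when back; blue housing x = 132 to 262 mm, 52 mm wide, top at 78 mm; fixed black hand grip x = 205 to 220 mm, up to 138 mm. Trigger between jaw and grip, release behind the grip.
- tailjaw: Blue tail jaw with cradle, set each time up to 10 mm either way along the bar, fixed for the run; axes as the clamp's. Origin on the bench under its face (50 mm wide, 70 mm high). Two V blocks (10 mm wide) at x = 19 and 67 mm carry a canister along x, axis at z = 45 mm, free from both sides between them. A canister home against the face has its middle at x = 39 mm; either end may face the jaw.
- jaw_face (a point): Middle of the moving jaw's face (black pad 46 x 44 mm), 45 mm above the bench.
- jawpad: The black rubber pad of the moving jaw, 46 x 44 mm, 7 mm thick; moves with the jaw. Its origin is not on the pad: use jaw_face for where it is.
- jaw (a joint): Advance of the moving jaw towards the tail jaw, in m: 0 is fully back, 0.05 the most. It is held by ratchet teeth 8 mm apart. While the release is held down with the trigger let go, a spring draws it back to 0 within about half a second.
- trigger_pad (a point): Centre of the yellow roller pad at the top of the trigger: 16 mm in diameter, 36 mm long along the clamp's y, about 128 mm above the bench at rest. Pushed along the clamp's +x, towards the hand grip, it drives the jaw: two 8 mm teeth per full stroke. The trigger's arm below it is only 10 mm wide; there is free air in front of the pad down to the housing.
- trigger (a joint): Trigger angle, rad: 0 rest, 0.67 stop; pivot 70 mm below the pad (46 mm pad stroke along clamp +x). First quarter idle; a tooth clicks in at 0.39, a second at 0.61; let it spring back fully before each stroke. Push on the pad: 3 N spring, 5 N with the jaw free, 8 to 12 N pressing the stopper in; goes hard when the stopper is home. The canister cracks at 30 N of jaw force, 18 N on the pad.
- release_top (a point): Middle of the top of the red release button, 26 mm in diameter, 90 mm above the bench on the housing behind the hand grip. It needs about 3 N from above to go fully down.
- release (a joint): Travel of the release button downwards in m: 0 up, 0.009 fully down; it frees the ratchet beyond 0.004 and springs up again. It bobs by up to 3 mm as teeth pass.
- beaker: Glass beaker, 68 mm wide, 85 mm high; leave it standing.
- amber: Amber bottle, 60 mm wide, 130 mm high; leave it standing.
- dish: White dish, 90 mm wide, 16 mm high; leave it.
- spatula: Lab spatula, 190 mm long, lying on the bench; leave it.
- reagent: White reagent bottle with red cap, 76 mm wide, 150 mm high; leave it standing.
Not all that is in view belongs to the job. Leave any brown or pink look-alike of the canister alone.

How it is judged:
By the outcome, as a careful person would: the job done as asked, in the order asked, and still so for the second after the job is handed in, with the robot touching nothing.
It also fails if it takes over 54 s, if anything falls off the work surface, if the arm or the gripper's body presses on something with over 40 N, if the wrist force passes 120 N, or if a joint passes its speed limit or range.

### The arm

A 7-joint arm with a two-finger parallel gripper is mounted at the origin on the work surface. World frame = base frame: x ahead of the robot, y to its left, z up, the work surface at z = 0. Lengths are in m, angles in rad, forces in N, time in s.
With the tool pointing down it reaches from about 0.4 to 0.875 m from the base axis. Payload 19.3 kg.
Tool frame: the origin (TCP) lies between the finger pads; the fingertips stand 17 mm ahead of it and the grasp point (between the pads) lies 2 mm behind it; z points along the fingers, x is the direction in which the jaws open and shut, and the axes are right-handed (so a half turn about z gives the same grasp; the last joint's range is limited). The gripper opens to 85 mm and grips with 20 to 120 N. Pads are 22 mm wide; open, the fingers measure 114 mm over their backs; the gripper's body (76 mm by 85 mm) begins 54 mm behind the grasp point. The pads swing forward as they close: fully open they stand 13 mm farther back than shut.
Start: joints at [1.15, 0.521, -0.036, 1.599, 0.021, 1.021, -0.113], TCP at [0.215, -0.587, 0.248] pointing down, gripper open.
Joint ranges: [-2.91, 2.91], [-0.3, 2.13], [-1.5, 1.42], [0.17, 2.43], [-1.26, 4.41], [0.16, 1.93], [-2.52, 2.52]. Speed limits (rad/s): [1.89, 1.89, 2.39, 2.39, 3.01, 3.01, 3.01].

### API

Orientations are given as [roll, pitch, yaw] about the fixed x, y, z axes, in that order (R = Rz(yaw) Ry(pitch) Rx(roll)).
In Python, from workcell import bot gives the robot as it stands. The module is installed in compiled form; this text tells all that it offers.
- The arm moves only by the tool arm_command, never from a script. Its argument "targets" is a list of rows, each a list of 6 numbers: the shift along the tool's x, y, z in mm, then the turn, a rotation vector about the tool's x, y, z in degrees. In form: [[x, y, z, wx, wy, wz], ...]. A call has 1 to 8 rows; each row shifts and turns the pose as measured when the row begins, along the tool's axes as they then stand; what a row does not reach is not made up. A row lasts 1/10 s, in which the tool goes at most 50 mm and 8.59 degrees, less where a joint would pass 70% of its speed; a pose out of reach is approached as far as the arm can. A call is refused whole if a number of a shift passes 50 or a number of a turn 8.59, either way. A call with a gripper value outside its range is refused whole. "grip" is the opening in per cent of the stroke, from 0 (shut) to 100 (fully open), set as the call begins (left out, the last holds). The fingers move at their own pace and stop on an object; "grip_force" is the grip in N (left out, the last holds). Time passes only in rows, so rows that do not move let the fingers close. It gives the time, the measured TCP pose, the force and the opening at its end, in the units of the state.
- bot.observe(): the state, without advancing time (a new reading comes with each control period).
- bot.grab_frame(name): name is "scene" or "side" or "wrist"; returns a dict with "color" (420x560x3 uint8, red, green, blue), "depth" (420x560 float32, m along the optical axis (not along the pixel's ray), 0 where there is no reading), "fov_y" (degrees; the focal length in pixels is half the picture's height over the tangent of half this angle, whatever the lens; pixels are square), "cx", "cy" (the principal point, pixels), "D" ([k1, k2, p1, p2, k3] as OpenCV has them; the pictures are not rectified), "R" (3x3) and "t" (3): a world point X has camera coordinates R X + t; the wrist camera has in their place "hand_eye" (4x4, takes a point from camera to tool coordinates, whose origin is the TCP and whose axes are the tool frame's). Camera axes: x right, y down, z forward; pixel columns grow to the right and rows downward; lengths in m; the calibration is good to about 2 mm. A picture is of the moment at which its call begins: read the wrist's pose just before it.
- bot.job_done(): hands the job in, once; it reports no verdict.
The state is a dict: "clock": time; "qpos": joint angles; "qd": joint speeds; "joint_efforts": joint torques, N m; "position": TCP position; "tool_rot": TCP orientation; "force": force on the tool from outside, world axes, zero at the start; "moment": the same for the moment, N m; "grip_width": finger opening in m.
Only numpy, scipy, OpenCV 4.12 (cv2) and the standard library are available. Lean on these libraries where they do the work, as an engineer would, in place of code of your own. Each camera call takes 0.05 s, during which the arm holds its last target. There are 200 camera calls.

## Working session

There is one attempt and no reset: what is moved stays moved. The work goes in short steps, Python scripts to look and compute and a tool call to move; the robot and the scene stay as the last step left them, time stands still between calls to the robot, and variables do not carry over. Pictures are saved under pics/ and viewed, about 8 in all and at most 12, crops included, and the job is handed in when it is done.

Besides the shell and the picture viewer there is one more tool, called after "Call:" as name(argument=value, ...) on one line, values as JSON. arm_command: Moves the arm, as the interface text tells. Its arguments: {"type":"object","properties":{"targets":{"type":"array"},"grip":{"type":"number"},"grip_force":{"type":"number"}},"required":["targets"]}

```bash
mkdir -p pics
cat > h.py <<'E'
import numpy as np, cv2
from workcell import bot
def K(f):
    F=f["color"].shape[0]/2/np.tan(np.radians(f["fov_y"])/2)
    return np.array([[F,0,f["cx"]],[0,F,f["cy"]],[0,0,1.]])
def grab(n,save=None):
    s=bot.observe(); f=bot.grab_frame(n)
    if n=="wrist":
        T=np.eye(4)
        r=s["tool_rot"]
        from scipy.spatial.transform import Rotation as Ro
        T[:3,:3]=Ro.from_euler('xyz',r).as_matrix() if np.size(r)==3 else np.array(r)
        T[:3,3]=s["position"]
        C=T@f["hand_eye"]; f["R"]=C[:3,:3].T; f["t"]=-f["R"]@C[:3,3]
    f["K"]=K(f); f["D"]=np.array(f["D"],float)
    if save: cv2.imwrite(save,f["color"][:,:,::-1])
    return f
def ray(f,uv):
    p=cv2.undistortPoints(np.array(uv,float).reshape(-1,1,2),f["K"],f["D"]).reshape(-1,2)
    d=np.c_[p,np.ones(len(p))]@f["R"]      # rows: R^T d
    return -f["R"].T@np.array(f["t"]).ravel(), d
def plane(f,uv,z):
    c,d=ray(f,uv); return c+d*((z-c[2])/d[:,2])[:,None]
def depthpt(f,uv):
    c,d=ray(f,uv); return np.array([c+d[i]*f["depth"][int(round(v)),int(round(u))] for i,(u,v) in enumerate(uv)])
def proj(f,X):
    return cv2.projectPoints(np.array(X,float).reshape(-1,3),cv2.Rodrigues(np.array(f["R"]))[0],np.array(f["t"],float),f["K"],f["D"])[0].reshape(-1,2)
def cloud(f):
    h,w=f["depth"].shape; u,v=np.meshgrid(np.arange(w),np.arange(h))
    c,d=ray(f,np.c_[u.ravel(),v.ravel()]); return (c+d*f["depth"].ravel()[:,None]).reshape(h,w,3)
E
python3 - <<'E'
from h import *
s=bot.observe();print(s)
a=grab("scene","pics/scene0.png");b=grab("side","pics/side0.png")
for f in(a,b):print(f["fov_y"],f["D"],-f["R"].T@f["t"],f["R"][2],(f["depth"]>0).mean())
E
```

```text
{'clock': 0.0, 'qpos': array([ 1.14980539,  0.52200168, -0.03633835,  1.59997478,  0.02116569,
        1.02111083, -0.11279073]), 'qd': array([-0.00105484,  0.00255112, -0.00143979, -0.00030323,  0.00061641,
       -0.00018495, -0.00013966]), 'joint_efforts': array([ 2.72158803e-03, -9.27104616e+01,  1.98104471e+00, -3.69933522e+01,
        1.79612834e-02,  8.18891072e-03,  2.96184658e-05]), 'position': array([ 0.21465157, -0.58665612,  0.24774517]), 'tool_rot': array([ 3.14154817e+00,  1.11051149e-03, -1.22001516e+00]), 'force': array([-0.33984494, -0.73665313,  0.0400109 ]), 'moment': array([-1.81349254e-02, -4.10407906e-05, -6.41530053e-02]), 'grip_width': 0.08543052372459287}
44.108119483514216 [0.06422983 0.         0.         0.         0.        ] [ 1.58548596 -0.70481318  0.89152529] [-0.69049383  0.47668009 -0.54405365] 0.9452593537414966
49.61596449397511 [0.00956874 0.         0.         0.         0.        ] [0.17864476 0.99682225 0.74523478] [ 0.30068699 -0.79679769 -0.52411904] 0.9961947278911565
```

View pics/scene0.png

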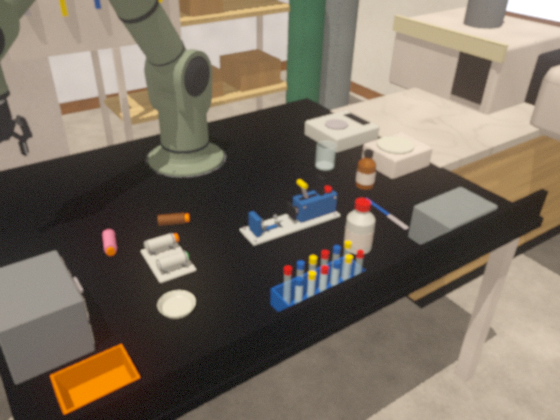

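View pics/side0.png

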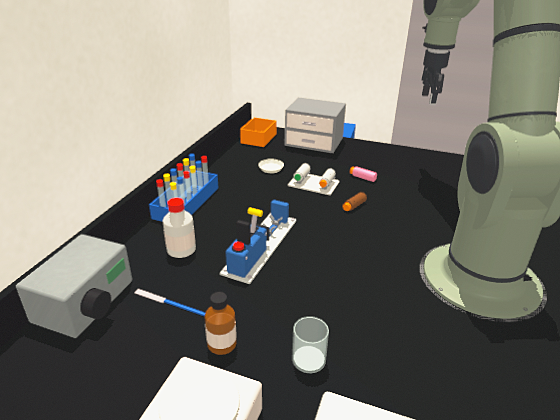

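Scene: the orange-stoppered white canister is at (160,243) in the rest. The spare with the green stopper is at (172,262), the brown look-alike at (174,218) and the pink one at (110,242). The clamp is at (290,215). Side: target canister (327,180), spare (301,174), brown (355,202), pink (363,173), clamp trigger (255,212), release (239,246), tail jaw (280,210). I choose the white one in the tray.

```bash
cat > m.py <<'E'
from h import *
def hsv(f): return cv2.cvtColor(f["color"],cv2.COLOR_RGB2HSV)
def comps(f,lo,hi,box,minA=6):
    m=cv2.inRange(hsv(f),lo,hi); k=np.zeros_like(m); x0,y0,x1,y1=box; k[y0:y1,x0:x1]=m[y0:y1,x0:x1]
    n,l,st,c=cv2.connectedComponentsWithStats(k)
    return [(c[i],st[i],l==i) for i in range(1,n) if st[i,4]>=minA]
E
python3 - <<'E'
from m import *
a=grab("scene");b=grab("side")
for nm,f,boxr,boxc in(("scene",a,(135,225,205,285),(235,170,345,245)),("side",b,(285,155,345,200),(215,195,300,285))):
    P=cloud(f)
    print(nm)
    for cn,lo,hi,bx in(("orange",(5,150,100),(17,255,255),boxr),("green",(50,80,40),(85,255,255),boxr),("yellow",(22,140,100),(33,255,255),boxc),("red",(0,150,80),(4,255,255),boxc),("red2",(174,150,80),(180,255,255),boxc),("blue",(100,130,40),(125,255,255),boxc)):
        for c,st,m in comps(f,lo,hi,bx):
            q=P[m]; print(cn,c.round(1),st,np.median(q,0).round(4),q.min(0).round(3),q.max(0).round(3))
    # white tray and clamp base: points with low height
    for n,bx,zr in(("tray",boxr,(.003,.014)),("base",boxc,(.003,.014))):
        x0,y0,x1,y1=bx; S=P[y0:y1,x0:x1].reshape(-1,3);C=hsv(f)[y0:y1,x0:x1].reshape(-1,3)
        k=(S[:,2]>zr[0])&(S[:,2]<zr[1])&(C[:,2]>120)&(C[:,1]<60); S=S[k]
        r=cv2.minAreaRect((S[:,:2]*1000).astype(np.float32)); print(n,k.sum(),r)
    x0,y0,x1,y1=boxr;S=P[y0:y1,x0:x1].reshape(-1,3);S=S[(S[:,2]>.04)&(S[:,2]<.06)]
    print("cantops",len(S),S.mean(0))
x=grab("wrist","pics/w0.png")
big=[cv2.resize(f["color"][b0:b1,a0:a1],(400,300),interpolation=cv2.INTER_CUBIC) for f,(a0,b0,a1,b1) in((b,(285,155,345,200)),(b,(205,195,305,270)),(a,(130,210,210,270)),(a,(230,170,350,260)))]
cv2.imwrite("pics/crops.png",np.vstack([np.hstack(big[:2]),np.hstack(big[2:])])[:,:,::-1])
E
```

```text
scene
orange [176.6 236.5] [174 232   6  10  42] [ 0.4825 -0.2616  0.0321] [ 0.409 -0.271 -0.005] [ 0.498 -0.231  0.048]
green [188.6 254.9] [188 253   2   5   7] [ 5.281e-01 -2.505e-01 -1.000e-04] [ 0.519 -0.255 -0.004] [ 0.54  -0.248  0.001]
yellow [301.6 183.4] [296 178  12  11  88] [0.5523 0.108  0.1273] [ 0.347  0.098 -0.007] [0.581 0.271 0.138]
red [327.4 188. ] [324 185   9   7  50] [0.5663 0.2015 0.0868] [ 0.432  0.176 -0.005] [0.58  0.322 0.11 ]
blue [311.4 192.1] [309 191   6   4  17] [0.5475 0.1579 0.0766] [ 0.436  0.147 -0.003] [0.553 0.243 0.081]
blue [313.1 204.8] [293 192  43  28 611] [0.5854 0.1362 0.0601] [ 0.435 -0.705 -0.003] [1.585 0.309 0.892]
blue [254.5 222. ] [249 211  12  24 215] [ 0.5591 -0.0561  0.052 ] [ 0.43  -0.062 -0.006] [0.579 0.02  0.073]
blue [270.1 227. ] [267 226   8   3  10] [0.5554 0.0017 0.0129] [ 0.549 -0.008  0.009] [0.559 0.016 0.015]
tray 768 ((525.0390625, -310.4285888671875), (99.97457885742188, 151.72119140625), 86.80464172363281)
base 946 ((558.2437133789062, 73.3603515625), (304.33441162109375, 91.94052124023438), 86.0887222290039)
can
[... 403 characters left out ...]
6. ] [233 241  11  10  85] [0.5618 0.2064 0.0887] [0.179 0.179 0.079] [0.576 0.997 0.745]
blue [279.6 209.7] [271 199  18  25 319] [ 0.5451 -0.0404  0.0491] [ 0.179 -0.173 -0.004] [0.614 0.997 0.745]
blue [272.8 227.4] [269 225   8   8  20] [ 5.468e-01 -5.000e-04  1.370e-02] [ 0.532 -0.016  0.011] [0.559 0.076 0.064]
blue [246.1 253.8] [ 226  227   41   50 1059] [0.542  0.2014 0.0571] [ 0.179  0.073 -0.002] [0.636 0.997 0.745]
tray 479 ((517.583251953125, -346.58245849609375), (187.0894317626953, 153.50807189941406), 85.65990447998047)
base 882 ((553.9446411132812, 74.97327423095703), (311.83343505859375, 84.91780853271484), 86.5025863647461)
cantops 240 [ 0.51402738 -0.30299082  0.04680905]
```

View pics/crops.png

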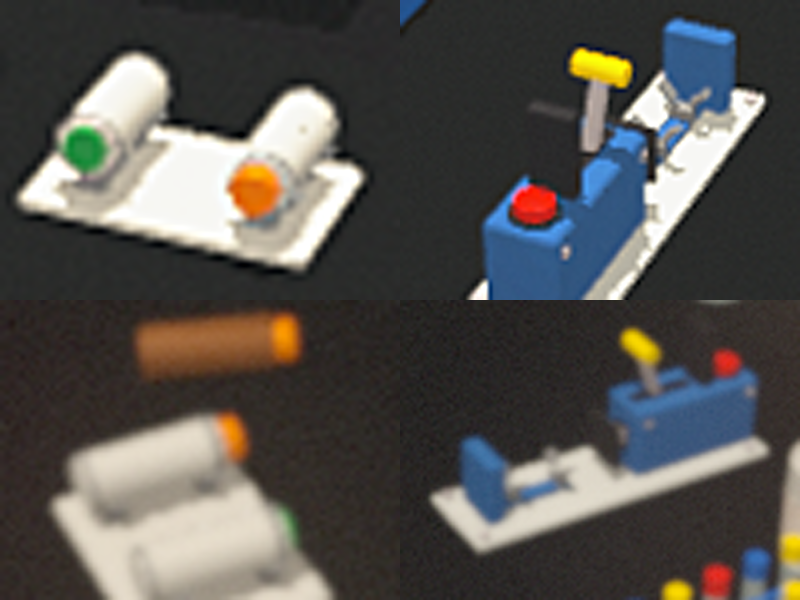

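The close crop confirms the choice: a white tube with an orange stopper in the tray, with its stopper facing the clamp. Rest and clamp both have a yaw of about 86°. I turn the tool to match and go above the canister.

Call:
arm_command(targets=[[0, 0, 0, 0, 0, -8.3], [0, 0, 0, 0, 0, -8.3], [0, 0, 0, 0, 0, -8.3], [0, 0, 0, 0, 0, -8.3], [0, 0, 0, 0, 0, -8.3], [0, 0, 0, 0, 0, -8.3], [0, 0, 0, 0, 0, -8.3], [0, 0, 0, 0, 0, -8.3]], grip=100)

```text
clock: 1.05
position: [0.2148, -0.5862, 0.2472]
tool_rot: [-3.14, 0.001, -0.024]
force: [-0.2, -0.0, 0.5]
grip_width: 0.0852
```

Call:
arm_command(targets=[[34, -34, 0, 0, 0, 0.3], [34, -34, 0, 0, 0, 0.3], [34, -34, 0, 0, 0, 0.3], [34, -34, 0, 0, 0, 0.3], [34, -34, 0, 0, 0, 0.3], [34, -34, 0, 0, 0, 0.3], [34, -34, 0, 0, 0, 0.3], [30, -36, 0, 0, 0, 0]])

```text
clock: 1.85
position: [0.4959, -0.3193, 0.2456]
tool_rot: [3.142, 0.004, -0.067]
force: [0.4, 0.6, -0.0]
grip_width: 0.0852
```

Run:
```python
from m import *
s=bot.observe();print(s["position"],s["tool_rot"],s["qpos"])
f=grab("wrist","pics/w1.png");print(f["hand_eye"],f["fov_y"])
```

```text
[ 0.49589795 -0.31932688  0.24563619] [ 3.1415549   0.00351157 -0.06708349] [ 0.74527305  0.49206542 -0.38916261  1.68211202  0.21429533  1.01287662
  0.21605265]
[[ 9.99999534e-01  8.97593494e-04 -3.56798959e-04  2.18599435e-04]
 [-7.37490865e-04  9.48066355e-01  3.18071756e-01 -8.25045431e-02]
 [ 6.23768228e-04 -3.18071345e-01  9.48066575e-01 -1.25132360e-01]
 [ 0.00000000e+00  0.00000000e+00  0.00000000e+00  1.00000000e+00]] 61.10349080051208
```

View pics/w1.png

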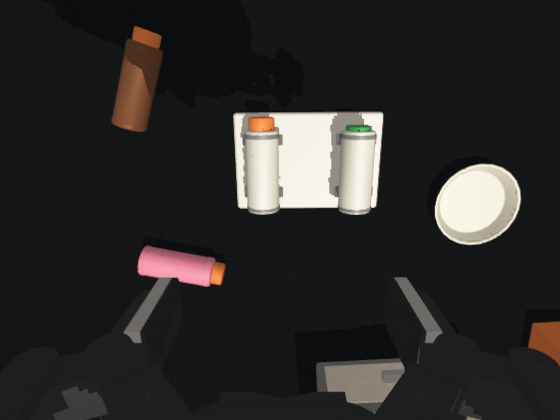

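The wrist view shows the target at (262,165), the spare at (357,170), both aligned with the tool. The brown look-alike is at (138,80) and the pink one at (180,265). Next I measure the target, the clamp yaw and the clamp points.

Run:
```python
from m import *
f=grab("wrist");P=cloud(f);H=hsv(f)
def axis(S):
    r=cv2.minAreaRect((S[:,:2]*1000).astype(np.float32));vx,vy,x,y=cv2.fitLine((S[:,:2]*1000).astype(np.float32),cv2.DIST_L2,0,.01,.01).ravel()
    return r,np.degrees(np.arctan2(vy,vx)),(x,y)
for n,(x0,y0,x1,y1) in(("target",(235,105,300,225)),("spare",(325,105,385,225))):
    S=P[y0:y1,x0:x1].reshape(-1,3);k=S[:,2]>.036;S=S[k];print(n,axis(S),S[:,2].max())
S=P[100:220,225:392].reshape(-1,3);C=H[100:220,225:392].reshape(-1,3);S=S[(S[:,2]>.004)&(S[:,2]<.013)&(C[:,2]>100)];print("tray",axis(S))
for c,st,m in comps(f,(3,150,80),(17,255,255),(235,105,300,225)): print("orange",c,st,P[m].min(0),P[m].max(0), plane(f,[c],.035))
# clamp from two views
a=grab("scene");b=grab("side")
def tri(uva,uvb):
    c1,d1=ray(a,[uva]);c2,d2=ray(b,[uvb]);d1=d1[0]/np.linalg.norm(d1);d2=d2[0]/np.linalg.norm(d2)
    t=np.linalg.lstsq(np.c_[d1,-d2],c2-c1,rcond=None)[0];p=c1+d1*t[0];q=c2+d2*t[1];return (p+q)/2,np.linalg.norm(p-q)
print("yellow",tri((301.6,183.4),(254.7,211.4)));print("red",tri((327.4,188),(238.2,246)))
# tailjaw slab top surface & face
for f,(x0,y0,x1,y1) in((a,(240,205,268,240)),(b,(265,195,295,228))):
    P=cloud(f);S=P[y0:y1,x0:x1].reshape(-1,3);C=hsv(f)[y0:y1,x0:x1].reshape(-1,3);S=S[(S[:,2]>.055)&(S[:,2]<.075)&(C[:,1]>130)];print("tail",len(S),axis(S),S.min(0),S.max(0))
    H=hsv(f);
```

```text
target (((479.5153503417969, -287.848388671875), (122.71688842773438, 37.26805114746094), 81.86380767822266), np.float32(84.88415), (np.float32(477.46527), np.float32(-302.16214))) 0.37132986235797216
spare (((555.9888916015625, -287.4420166015625), (56.87540054321289, 140.783935546875), 18.539138793945312), np.float32(-86.404686), (np.float32(563.4758), np.float32(-311.01526))) 0.37132986235797216
tray (((521.2364501953125, -309.37591552734375), (98.90184020996094, 149.79945373535156), 86.6681900024414), np.float32(4.303902), (np.float32(521.5308), np.float32(-302.69815)))
orange [255.67536232 133.0057971 ] [243 126  26  15 345] [ 0.4675953  -0.27063402  0.02600816] [ 0.50664565 -0.22974477  0.37132986] [[ 0.47902537 -0.26516701  0.035     ]]
yellow (array([0.55851765, 0.10802074, 0.12938178]), np.float64(0.00016890487747209072))
red (array([0.56317216, 0.20377113, 0.08594029]), np.float64(0.0022311884340717983))
tail 103 (((552.5554809570312, -49.55091094970703), (20.675865173339844, 55.164066314697266), 84.4211196899414), np.float32(-5.968396), (np.float32(554.3411), np.float32(-52.597507))) [ 0.52462989 -0.06252129  0.05514947] [ 0.57929958 -0.03771234  0.0718862 ]
tail 130 (((547.4009399414062, -45.082733154296875), (21.737075805664062, 50.807926177978516), 82.64594268798828), np.float32(-1.5376422), (np.float32(546.0817), np.float32(-42.488216))) [ 0.52167983 -0.05690486  0.05508507] [ 0.57212325 -0.03125214  0.07379576]
```

```bash
python3 -c "
from h import *
s=bot.observe();print(s['clock'],s['position'],s['tool_rot'])"
```

```text
2.05 [ 0.49511026 -0.31978704  0.24546884] [-3.14132509  0.00396136 -0.06439189]
```

Call:
arm_command(targets=[[-9, -6, 10, 0, 0, 0], [-8, -6, 40, 0, 0, 0], [0, 0, 45, 0, 0, 0], [0, 0, 30, 0, 0, 0], [0, 0, 0, 0, 0, 0]])

```text
clock: 2.55
position: [0.474, -0.313, 0.118]
tool_rot: [3.138, 0.003, -0.074]
force: [0.3, 0.1, 1.2]
grip_width: 0.0854
```

Call:
arm_command(targets=[[3.5, -6, 20, 0, 0, -0.6], [0, 0, 25, 0, 0, 0], [0, 0, 20, 0, 0, 0], [0, 0, 0, 0, 0, 0]])

```text
clock: 2.95
position: [0.4774, -0.3129, 0.0563]
tool_rot: [3.134, -0.0, -0.07]
force: [0.2, 0.3, 1.3]
grip_width: 0.0855
```

Call:
arm_command(targets=[[0, -6, 10, 0.3, 0, -0.4], [0, -1, 10, 0, 0, 0], [0, 0, 2, 0, 0, 0], [0, 0, 0, 0, 0, 0]])

```text
clock: 3.35
position: [0.4791, -0.308, 0.0371]
tool_rot: [3.137, -0.004, -0.064]
force: [0.3, 0.4, 0.2]
grip_width: 0.0856
```

Run:
```python
from m import *
s=bot.observe();print(s['position'],s['tool_rot'])
f=grab("wrist","pics/w2.png")
p=proj(f,[s['position'],[.478,-.307,.035]]);print(p)
```

```text
[ 0.47911654 -0.30797021  0.0370827 ] [ 3.13666955 -0.00401651 -0.06432417]
[[282.20436825 303.30801558]
 [279.3398589  298.54612027]]
```

View pics/w2.png

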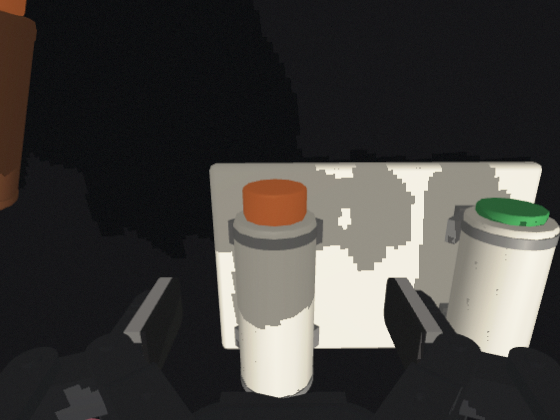

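Call:
arm_command(targets=[[-1.3, 0, 4, 0.3, 0.2, 0], [0, 0, 1, 0, 0, 0], [0, 0, 0, 0, 0, 0], [0, 0, 0, 0, 0, 0], [0, 0, 0, 0, 0, 0], [0, 0, 0, 0, 0, 0]], grip=10, grip_force=30)

```text
clock: 4.0
position: [0.4763, -0.3084, 0.0328]
tool_rot: [-3.141, -0.005, -0.065]
force: [-0.2, 1.3, 1.4]
grip_width: 0.0311
```

Run:
```python
from m import *
s=bot.observe();print(s['position'],s['tool_rot'],s['grip_width'],s['force'])
f=grab("wrist");P=cloud(f)
cs=comps(f,(3,120,60),(17,255,255),(220,150,340,240));m=max(cs,key=lambda c:c[1][4])[2]
q=P[m];print("orange",np.percentile(q,[2,50,98],axis=0).round(4))
ys,xs=np.nonzero(m);print(xs.min(),xs.max(),ys.min(),ys.max())
# profile along canister midline
for v in range(170,400,8): print(v,P[v,275].round(4),end=';')
```

```text
[ 0.47629504 -0.3083711   0.03276154] [-3.14145949 -0.00534952 -0.06518634] 0.031083613768923334 [-0.16690697  1.30834673  1.39000807]
orange [[ 0.4684 -0.2702  0.0263]
 [ 0.4791 -0.2625  0.0432]
 [ 0.49   -0.2587  0.0464]]
249 314 181 228
170 [ 0.4765 -0.2585  0.0077];178 [ 0.4763 -0.2619  0.0079];186 [ 0.4768 -0.2594  0.0312];194 [ 0.477  -0.259   0.0432];202 [ 0.4769 -0.2611  0.0455];210 [ 0.4768 -0.2637  0.0459];218 [ 0.4765 -0.2669  0.0448];226 [ 0.4763 -0.2697  0.045 ];234 [ 0.4763 -0.2707  0.0499];242 [ 0.4761 -0.2732  0.0506];250 [ 0.4759 -0.2763  0.0502];258 [ 0.4757 -0.2797  0.0493];266 [ 0.4754 -0.2827  0.0491];274 [ 0.4752 -0.2861  0.0485];282 [ 0.475  -0.2885  0.0499];290 [ 0.4748 -0.2916  0.0499];298 [ 0.4746 -0.2946  0.0502];306 [ 0.4743 -0.299   0.0485];314 [ 0.4741 -0.3016  0.0494];322 [ 0.4738 -0.3052  0.0492];330 [ 0.4736 -0.308   0.05  ];338 [ 0.4734 -0.3117  0.0498];346 [ 0.4732 -0.3148  0.0503];354 [ 0.4728 -0.3194  0.0491];362 [ 0.4725 -0.3242  0.0478];370 [ 0.4723 -0.3267  0.0493];378 [ 0.4721 -0.3302  0.0496];386 [ 0.4717 -0.3345  0.0491];394 [ 0.4714 -0.3391  0.0485];
```

Call:
arm_command(targets=[[0, 0, -10, 0, 0, 0], [0, 0, -30, 0, 0, 0], [0, 0, -40, 0, 0, 0], [0, 0, -45, 0, 0, 0], [5, -20, -35, 0, 0, 0], [8, -40, -10, 0, 0, 0], [8, -40, 0, 0, 0, 0], [8, -40, 0, 0, 0, 0]])

```text
clock: 4.85
position: [0.5128, -0.1714, 0.2141]
tool_rot: [3.141, -0.007, -0.074]
force: [1.1, -0.3, -1.4]
grip_width: 0.0312
```

Call:
arm_command(targets=[[8, -40, 0, 0, 0, 0], [5, -30, 0, 0, 0, 0], [4, -20, 0, 0, 0, 0], [0, 0, 0, 0, 0, 0], [0, 0, 0, 0, 0, 0]])

```text
clock: 5.35
position: [0.5377, -0.0725, 0.2183]
tool_rot: [-3.141, -0.011, -0.065]
force: [0.2, -0.6, -2.5]
grip_width: 0.0312
```

Run:
```python
from m import *
s=bot.observe();print(s['position'],s['tool_rot'],s['grip_width'],s['force'],s['clock'])
f=grab("wrist","pics/w3.png");np.savez("w3.npz",**{k:f[k] for k in f})
```

```text
[ 0.53772834 -0.07250019  0.21826865] [-3.1413059  -0.01110505 -0.06507855] 0.031231702593385965 [ 0.16719388 -0.60526694 -2.52538856] 5.35
```

View pics/w3.png

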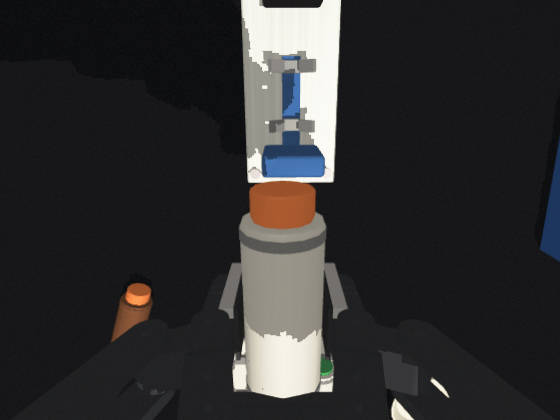

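The view shows the tail jaw at (293,160), its V blocks at rows 126 and 62, and the moving jaw at the top. The canister is held straight.

Run:
```python
from m import *
f=dict(np.load("w3.npz"));P=cloud(f);H=hsv(f)
for u in(275,293,312): print(u,[(v,P[v,u].round(4).tolist()) for v in range(138,178,4)])
S=P[140:180,258:328].reshape(-1,3);C=H[140:180,258:328].reshape(-1,3);k=(C[:,1]>120)&(C[:,0]>95)&(C[:,0]<130);S=S[k]
t=S[(S[:,2]>.064)&(S[:,2]<.078)];print("top",len(t),cv2.minAreaRect((t[:,:2]*1000).astype(np.float32)),np.percentile(t,[2,50,98],axis=0).round(4))
print(plane(f,[(264,147),(293,147),(322,147)],.07))
# base edges
for v in(40,80,100): 
    r=np.nonzero((P[v,225:360,2]>.003)&(P[v,225:360,2]<.013)&(H[v,225:360,2]>60))[0]+225; print(v,P[v,r[0]].round(4),P[v,r[-1]].round(4))
# V blocks grey: height 0.02-0.05, low saturation
Q=P[45:140,255:330].reshape(-1,3);C=H[45:140,255:330].reshape(-1,3);k=(Q[:,2]>.02)&(Q[:,2]<.05)&(C[:,1]<80);Q=Q[k]
for lo,hi in((-.03,.005),(.01,.06)):
    q=Q[(Q[:,1]>lo)&(Q[:,1]<hi)];print("V",len(q),np.percentile(q,[3,50,97],axis=0).round(4).tolist())
```

```text
275 [(138, [0.5355, -0.0325, 0.0073]), (142, [0.5352, -0.0363, 0.0066]), (146, [0.5352, -0.0385, 0.017]), (150, [0.5354, -0.0383, 0.041]), (154, [0.5357, -0.0382, 0.0615]), (158, [0.5356, -0.0401, 0.0683]), (162, [0.5354, -0.0428, 0.0709]), (166, [0.5352, -0.0461, 0.0701]), (170, [0.5349, -0.0495, 0.069]), (174, [0.5347, -0.0527, 0.0687])]
293 [(138, [0.5521, -0.0326, 0.0146]), (142, [0.5519, -0.0363, 0.0147]), (146, [0.5515, -0.0392, 0.0191]), (150, [0.5507, -0.0393, 0.041]), (154, [0.5499, -0.0392, 0.0613]), (158, [0.5496, -0.0412, 0.0675]), (162, [0.5494, -0.044, 0.0693]), (166, [0.5492, -0.0471, 0.0695]), (170, [0.549, -0.0504, 0.0692]), (174, [0.5488, -0.0535, 0.0696])]
312 [(138, [0.57, -0.0347, 0.0078]), (142, [0.5699, -0.0386, 0.0067]), (146, [0.5689, -0.0405, 0.0179]), (150, [0.5668, -0.0404, 0.0408]), (154, [0.5651, -0.0403, 0.0609]), (158, [0.5643, -0.042, 0.0688]), (162, [0.5642, -0.0452, 0.0684]), (166, [0.564, -0.0482, 0.0691]), (170, [0.5639, -0.0514, 0.069]), (174, [0.5639, -0.0549, 0.0677])]
top 1323 ((549.2750244140625, -47.185333251953125), (16.602615356445312, 47.31143569946289), 86.40491485595703) [[ 0.5265 -0.0555  0.066 ]
 [ 0.5491 -0.0467  0.0694]
 [ 0.5719 -0.0386  0.071 ]]
[[ 0.52782128 -0.03082433  0.07      ]
 [ 0.54998384 -0.0322884   0.07      ]
 [ 0.57218723 -0.0337495   0.07      ]]
40 [0.5131 0.0526 0.0074] [0.5957 0.0474 0.0074]
80 [0.5116 0.0202 0.007 ] [0.5943 0.0149 0.0072]
100 [0.5098 0.0032 0.0058] [ 0.5934 -0.0022  0.0053]
V 558 [[0.5325, -0.025, 0.021], [0.5512, -0.0199, 0.0319], [0.5688, -0.0149, 0.0388]]
V 633 [[0.5353, 0.0227, 0.021], [0.5536, 0.0277, 0.0321], [0.5714, 0.0328, 0.0386]]
```

Call:
arm_command(targets=[[3, -20, 0, 0, -0.3, 0], [3, -25, 10, 0, -0.3, 0], [2, -20, 30, 0, 0, 0], [1, -8, 30, 0, 0, 0], [0, 0, 20, 0, 0, 0], [0, 0, 0, 0, 0, 0]])

```text
clock: 6.0
position: [0.5524, -0.0053, 0.1273]
tool_rot: [3.14, -0.003, -0.075]
force: [0.5, -0.4, -1.3]
grip_width: 0.0314
```

Call:
arm_command(targets=[[-0.9, -7, 20, 0, -0.1, -0.6], [0, 0, 20, 0, 0, 0], [0, 0, 18, 0, 0, 0], [0, 0, 0, 0, 0, 0], [0, 0, 0, 0, 0, 0]])

```text
clock: 6.5
position: [0.5549, -0.0026, 0.0733]
tool_rot: [3.139, -0.007, -0.071]
force: [-0.4, 0.2, -1.7]
grip_width: 0.0309
```

Call:
arm_command(targets=[[-3, -4, 5, 0.1, -0.3, -0.4], [0, 0, 5, 0, 0, 0], [0, 0, 0, 0, 0, 0]])

```text
clock: 6.8
position: [0.5536, 0.0015, 0.066]
tool_rot: [3.141, -0.005, -0.065]
force: [-0.3, -0.2, 0.0]
grip_width: 0.0312
```

Call:
arm_command(targets=[[-1.5, 0, 10, 0, -0.3, 0], [0, 0, 8, 0, 0, 0], [0, 0, 0, 0, 0, 0], [0, 0, 0, 0, 0, 0]])

```text
clock: 7.2
position: [0.5526, 0.0027, 0.0498]
tool_rot: [-3.141, -0.001, -0.063]
force: [-0.6, -0.5, 2.2]
grip_width: 0.0309
```

Call:
arm_command(targets=[[-0.5, 0.5, 3, 0, 0, 0], [0, 0, 2, 0, 0, 0], [0, 0, 1, 0, 0, 0], [0, 0, 0, 0, 0, 0]])

```text
clock: 7.6
position: [0.5524, 0.0022, 0.0462]
tool_rot: [3.141, -0.003, -0.063]
force: [-2.8, 3.9, 3.3]
grip_width: 0.0313
```

Run:
```python
from m import *
s=bot.observe();print(s['position'],s['tool_rot'],s['grip_width'],s['force'],s['moment'],s['clock'])
f=grab("wrist");P=cloud(f)
m=max(comps(f,(3,120,60),(17,255,255),(220,130,340,260)),key=lambda c:c[1][4]);print(m[0],P[m[2]].max(0),np.percentile(P[m[2]],98,axis=0))
u=int(m[0][0]);print([(v,P[v,u].round(4).tolist()) for v in range(176,256,6)])
```

```text
[0.55240757 0.00218985 0.04621469] [ 3.14138103 -0.00328925 -0.06315383] 0.03131042381769958 [-2.7981881   3.91061313  3.33871751] [0.93006872 0.70229375 0.12199825] 7.6
[281.7047619  195.64444444] [0.56901371 0.08456759 0.17132831] [0.5661601  0.05372601 0.05152095]
[(176, [0.5547, 0.0461, 0.0076]), (182, [0.5552, 0.0533, 0.0477]), (188, [0.5551, 0.0517, 0.05]), (194, [0.5549, 0.0494, 0.0494]), (200, [0.5548, 0.0472, 0.0498]), (206, [0.5547, 0.0455, 0.0513]), (212, [0.5546, 0.0442, 0.0542]), (218, [0.5545, 0.0426, 0.0558]), (224, [0.5544, 0.0406, 0.0564]), (230, [0.5543, 0.039, 0.058]), (236, [0.5542, 0.0372, 0.0588]), (242, [0.554, 0.0349, 0.0588]), (248, [0.5539, 0.0328, 0.0592]), (254, [0.5538, 0.031, 0.06])]
```

Run:
```python
from m import *
f=grab("wrist");b=grab("side")
cr=cv2.resize(b["color"][190:280,215:315],(450,405),interpolation=cv2.INTER_CUBIC)
w=cv2.convertScaleAbs(f["color"][130:420,160:400],alpha=1.5);w=cv2.resize(w,(335,405))
cv2.imwrite("pics/c4.png",np.hstack([cr,w])[:,:,::-1])
```

```text
(no output)
```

View pics/c4.png

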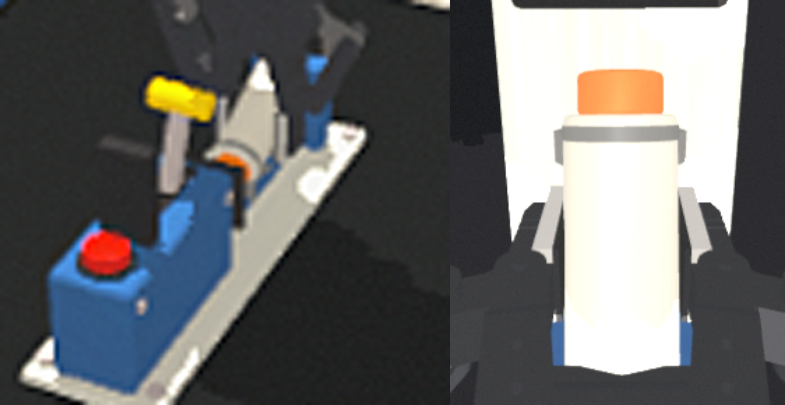

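Run:
```python
from m import *
f=grab("wrist");P=cloud(f)
print([P[v,281].round(4).tolist()[1:] for v in range(215,400,12)])
```

```text
[[0.0436, 0.0554], [0.0402, 0.0581], [0.0363, 0.0592], [0.0319, 0.0596], [0.0846, 0.1713], [0.0241, 0.0622], [0.021, 0.0649], [0.0168, 0.0657], [0.0125, 0.0664], [0.0089, 0.0681], [0.0047, 0.0691], [0.0008, 0.0705], [-0.0037, 0.0711], [-0.007, 0.0731], [-0.0103, 0.0751], [-0.0141, 0.0765]]
```

Call:
arm_command(targets=[[0, 0, 1.5, 0, 0, 0], [0, 0, 1, 0, 0, 0], [0, 0, 0, 0, 0, 0]])

```text
clock: 8.1
position: [0.5525, 0.0021, 0.0454]
tool_rot: [3.141, -0.004, -0.063]
force: [-3.0, 3.9, 1.5]
grip_width: 0.0314
```

The depth profile shows the canister pitched about 19° nose-down in the pads. It brushed the tail jaw on the way down. I'll lift, level it by tilting the tool, check, and set it down.

Call:
arm_command(targets=[[0, -3, -10, 0, 0, 0], [0, -3, -10, 0, 0, 0], [0, 0, 0, 6.3, 0, 0], [0, 0, 0, 6.3, 0, 0], [0, 0, 0, 6.3, 0, 0], [0, 0, 0, 0, 0, 0], [0, 0, 0, 0, 0, 0]])

```text
clock: 8.8
position: [0.5552, 0.01, 0.0722]
tool_rot: [-2.802, -0.011, -0.059]
force: [0.1, -0.3, -2.2]
grip_width: 0.031
```

Run:
```python
from m import *
s=bot.observe();print(s['position'],s['tool_rot'],s['grip_width'],s['force'],s['clock'])
f=grab("wrist","pics/w5.png");P=cloud(f)
print([P[v,281].round(4).tolist() for v in range(160,400,10)])
```

```text
[0.55520856 0.00996554 0.07215001] [-2.80240797 -0.01077198 -0.05947872] 0.030983478334208354 [ 0.0595417  -0.31947469 -2.15280688] 8.8
[[0.5584, 0.0714, 0.0516], [0.5587, 0.0724, 0.0061], [0.5574, 0.0584, 0.0891], [0.5572, 0.0547, 0.0908], [0.557, 0.0512, 0.0903], [0.5568, 0.0476, 0.0912], [0.5566, 0.0441, 0.0955], [0.5564, 0.0407, 0.0952], [0.5562, 0.0372, 0.0947], [0.556, 0.0338, 0.0949], [0.5557, 0.0304, 0.0949], [0.5556, 0.0271, 0.0956], [0.5553, 0.0234, 0.0939], [0.5551, 0.0201, 0.0944], [0.5549, 0.0166, 0.0943], [0.5547, 0.0133, 0.0948], [0.5545, 0.0098, 0.0947], [0.5543, 0.0061, 0.0937], [0.5541, 0.0026, 0.0936], [0.5539, -0.0006, 0.0942], [0.5537, -0.0042, 0.0938], [0.5535, -0.0071, 0.095], [0.5534, -0.0101, 0.0958], [0.5531, -0.0146, 0.0935]]
```

Call:
arm_command(targets=[[-1.5, 3, 8.5, 0, -0.3, 0], [-1.5, 3, 8.5, 0, -0.2, 0], [0, 0, 0, 0, 0, 0], [0, 0, 0, 0, 0, 0]])

```text
clock: 9.25
position: [0.552, 0.0131, 0.0529]
tool_rot: [-2.807, -0.002, -0.049]
force: [-0.0, 0.5, -1.2]
grip_width: 0.0309
```

```bash
cat > chk.py <<'E'
from m import *
s=bot.observe();print(s['position'],s['tool_rot'],s['grip_width'],s['force'],s['clock'])
f=grab("wrist");P=cloud(f);H=hsv(f)
m=max(comps(f,(3,120,60),(17,255,255),(200,100,360,280)),key=lambda c:c[1][4]);print(m[0],np.percentile(P[m[2]],[2,50,98],axis=0).round(4).tolist())
S=P[150:400,200:360].reshape(-1,3)
z=np.percentile(P[250:300,int(m[0][0]),2],50)
S=S[(S[:,2]>z-.008)&(S[:,2]<z+.006)&(abs(S[:,0]-.553)<.02)]
print(z); 
for y in(-.01,0,.01,.02,.03,.035): 
    q=S[abs(S[:,1]-y)<.002]; print(y,len(q),((q[:,0].min()+q[:,0].max())/2).round(4),np.percentile(q[:,2],95).round(4))
u=int(m[0][0]);v0=int(m[0][1]);print([P[v,u].round(4).tolist()[1:] for v in range(v0-12,v0+60,5)])
E
python3 chk.py
```

```text
[0.55200118 0.01310489 0.05290743] [-2.80736793e+00 -2.20388833e-03 -4.92053060e-02] 0.03089636616186514 [-0.03388096  0.52613791 -1.22858293] 9.25
[279.23025048 196.07707129] [[0.5427, 0.0502, 0.0605], [0.5494, 0.056, 0.0679], [0.5654, 0.0617, 0.0716]]
0.07547083489600862
-0.01 838 0.5508 0.0757
0 995 0.5513 0.0759
0.01 1065 0.5524 0.077
0.02 1140 0.553 0.0757
0.03 842 0.5527 0.0757
0.035 835 0.553 0.0758
[[0.0602, 0.071], [0.0583, 0.0716], [0.0565, 0.0719], [0.0548, 0.0713], [0.053, 0.0713], [0.0512, 0.071], [0.0495, 0.075], [0.0477, 0.0741], [0.046, 0.0755], [0.0443, 0.0758], [0.0426, 0.0761], [0.0409, 0.0752], [0.0391, 0.0752], [0.0375, 0.0755], [0.0357, 0.0751]]
```

Call:
arm_command(targets=[[0.3, 6, 2, 0, 0, 0.4], [0.2, 5, 2.5, 0, 0, 0.4], [0, 0, 0, 0, 0, 0], [0, 0, 0, 0, 0, 0]])

```text
clock: 9.7
position: [0.5522, 0.0036, 0.0446]
tool_rot: [-2.808, 0.002, -0.063]
force: [0.0, -0.6, -2.2]
grip_width: 0.0307
```

```bash
python3 chk.py
```

```text
[0.55217948 0.00358447 0.04456922] [-2.80765101e+00  2.49709240e-03 -6.31517168e-02] 0.030742239818194128 [ 0.01989376 -0.57154137 -2.18044156] 9.7
[282.00263019 196.00157812] [[0.5439, 0.0407, 0.0527], [0.5549, 0.0463, 0.0615], [0.5658, 0.052, 0.0638]]
0.06703707456288463
-0.01 1006 0.5514 0.0674
0 1073 0.5526 0.0685
0.01 1208 0.553 0.0677
0.02 849 0.5531 0.0675
0.03 855 0.5537 0.0673
0.035 874 0.554 0.0679
[[0.0506, 0.0623], [0.0487, 0.0632], [0.0469, 0.0638], [0.0452, 0.0629], [0.0434, 0.0629], [0.0416, 0.0628], [0.0399, 0.0669], [0.0382, 0.0667], [0.0365, 0.0679], [0.0347, 0.067], [0.033, 0.0667], [0.0313, 0.0671], [0.0296, 0.0679], [0.0278, 0.0667], [0.0261, 0.0665]]
```

Call:
arm_command(targets=[[0, 1.2, 3.3, 0, 0, 0], [0, 1.1, 3.3, 0, 0, 0], [0, 0, 0, 0, 0, 0], [0, 0, 0, 0, 0, 0]])

```text
clock: 10.15
position: [0.5522, 0.0035, 0.0373]
tool_rot: [-2.808, 0.002, -0.063]
force: [-1.2, -1.2, 5.3]
grip_width: 0.0314
```

```bash
python3 chk.py
```

```text
[0.55224293 0.00351338 0.03731492] [-2.80776114e+00  2.13566324e-03 -6.32681171e-02] 0.031382193284096284 [-1.16954173 -1.24960224  5.33321562] 10.15
[281.98527865 196.02260778] [[0.544, 0.0406, 0.0457], [0.555, 0.0462, 0.0542], [0.5658, 0.052, 0.0566]]
0.05987760687405834
-0.01 993 0.5515 0.0602
0 1066 0.5527 0.0615
0.01 1190 0.553 0.0603
0.02 851 0.5531 0.0601
0.03 842 0.5537 0.0601
0.035 874 0.554 0.0605
[[0.0506, 0.0547], [0.0487, 0.0564], [0.0469, 0.0567], [0.0452, 0.0555], [0.0434, 0.056], [0.0416, 0.0559], [0.0398, 0.0604], [0.0381, 0.06], [0.0364, 0.0598], [0.0347, 0.0601], [0.0329, 0.0591], [0.0313, 0.0602], [0.0296, 0.0607], [0.0278, 0.0599], [0.0261, 0.0597]]
```

Call:
arm_command(targets=[[0, 0, 0, 0, 0, 0], [0, 0, 0, 0, 0, 0], [0, 0, 0, 0, 0, 0], [0, 0, -10, 0, 0, 0], [0, 0, -30, 0, 0, 0], [0, 0, -40, 0, 0, 0], [0, 0, -45, 0, 0, 0], [0, 0, 0, 0, 0, 0]], grip=80)

```text
clock: 11.0
position: [0.5495, -0.0384, 0.1613]
tool_rot: [-2.807, 0.003, -0.061]
force: [0.1, 0.2, -1.4]
grip_width: 0.0687
```

Run:
```python
from m import *
s=bot.observe();print(s['position'],s['tool_rot'],s['grip_width'],s['force'],s['clock'])
f=grab("wrist","pics/w6.png");P=cloud(f)
np.savez("w6.npz",**{k:f[k] for k in f})
```

```text
[ 0.54946218 -0.03841189  0.16131911] [-2.80704644  0.00304307 -0.06106364] 0.06866240872501751 [ 0.08343806  0.22897354 -1.41817034] 11.0
```

View pics/w6.png

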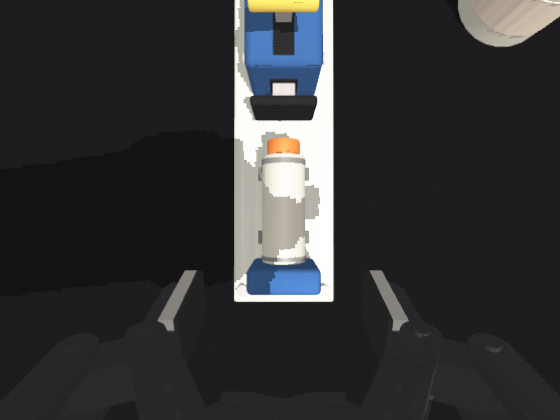

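The canister lies straight in the cradle, tail end at the tail jaw (283,265) and orange stopper at (283,146). The moving jaw pad is at (283,108) and the trigger roller at the top. Next I measure the jaw face and plan the push.

Run:
```python
from m import *
f=dict(np.load("w6.npz"));P=cloud(f)
print([(v,P[v,283].round(4).tolist()[1:]) for v in range(84,160,4)])
print([(v,P[v,262].round(4).tolist()[1:]) for v in range(96,128,3)])
m=max(comps(f,(3,120,60),(17,255,255),(240,120,330,170)),key=lambda c:c[1][4]);print(np.percentile(P[m[2]],[2,50,98],axis=0).round(4).tolist())
print([(v,P[v,283].round(4).tolist()) for v in range(250,275,3)])
```

```text
[(84, [0.0914, 0.0501]), (88, [0.0884, 0.0503]), (92, [0.0859, 0.0491]), (96, [0.0776, 0.0654]), (100, [0.0745, 0.0665]), (104, [0.0723, 0.0648]), (108, [0.0711, 0.0595]), (112, [0.0713, 0.0491]), (116, [0.0711, 0.0394]), (120, [0.0712, 0.0275]), (124, [0.073, 0.0076]), (128, [0.0697, 0.0073]), (132, [0.0666, 0.0062]), (136, [0.0627, 0.0082]), (140, [0.0497, 0.0556]), (144, [0.0466, 0.0566]), (148, [0.0438, 0.0568]), (152, [0.0409, 0.0573]), (156, [0.0377, 0.0598])]
[(96, [0.0785, 0.0654]), (99, [0.0762, 0.0662]), (102, [0.0742, 0.066]), (105, [0.0726, 0.0646]), (108, [0.0721, 0.0595]), (111, [0.0724, 0.0512]), (114, [0.0725, 0.0431]), (117, [0.0721, 0.0363]), (120, [0.0724, 0.0265]), (123, [0.0751, 0.0067]), (126, [0.0725, 0.0071])]
[[0.5438, 0.0411, 0.0454], [0.5546, 0.0465, 0.0543], [0.5661, 0.0514, 0.057]]
[(250, [0.5501, -0.0273, 0.0603]), (253, [0.55, -0.0294, 0.0599]), (256, [0.5499, -0.0314, 0.0607]), (259, [0.5498, -0.0334, 0.0611]), (262, [0.5496, -0.0356, 0.0605]), (265, [0.5494, -0.0391, 0.0504]), (268, [0.5494, -0.0391, 0.0647]), (271, [0.5494, -0.0405, 0.0686]), (274, [0.5492, -0.0423, 0.0692])]
```

Call:
arm_command(targets=[[1, 0, 0, -6.4, 0, 0], [1, -10, 0, -6.4, 0, 0], [1, -20, 0, -6.4, 0, 0], [3, -30, 0, 0, 0, 0], [3, -25, 0, 0, 0, 0], [1, -10, 0, 0, 0, 0], [0, 0, 0, 0, 0, 0]], grip=0, grip_force=40)

```text
clock: 11.75
position: [0.5631, 0.0554, 0.1624]
tool_rot: [3.14, 0.007, -0.064]
force: [-0.5, 0.1, 0.1]
grip_width: -0.0
```

Call:
arm_command(targets=[[-3, -6, 10, 0, 0.3, 0], [-2, -5, 10, 0, 0, 0], [0, 0, 4, 0, 0, 0], [0, 0, 0, 0, 0, 0]])

```text
clock: 12.15
position: [0.5572, 0.0632, 0.1349]
tool_rot: [3.138, 0.004, -0.068]
force: [0.6, 0.3, 0.0]
grip_width: 0.0001
```

Run:
```python
from m import *
s=bot.observe();print(s['position'],s['tool_rot'],s['grip_width'],s['force'],s['clock'])
b=grab("side","pics/s7.png");w=grab("wrist")
m=max(comps(w,(20,120,80),(35,255,255),(150,0,420,300)),key=lambda c:c[1][4]);P=cloud(w);print(m[0],m[1],np.percentile(P[m[2]],[2,50,98],axis=0).round(4).tolist())
cr=cv2.resize(b["color"][160:270,215:315],(400,440),interpolation=cv2.INTER_CUBIC)
cv2.imwrite("pics/c7.png",np.hstack([cr,cv2.resize(w["color"][:,140:420],(293,440))])[:,:,::-1])
```

```text
[0.55716766 0.06318721 0.13485609] [ 3.13819173  0.00406871 -0.06768868] 6.0867508528398846e-05 [0.63764128 0.32893716 0.00355616] 12.15
[277.41763943 190.29364462] [ 230  169   96   43 3855] [[0.5422, 0.102, 0.1268], [0.5588, 0.111, 0.1344], [0.5751, 0.1171, 0.1365]]
```

View pics/c7.png

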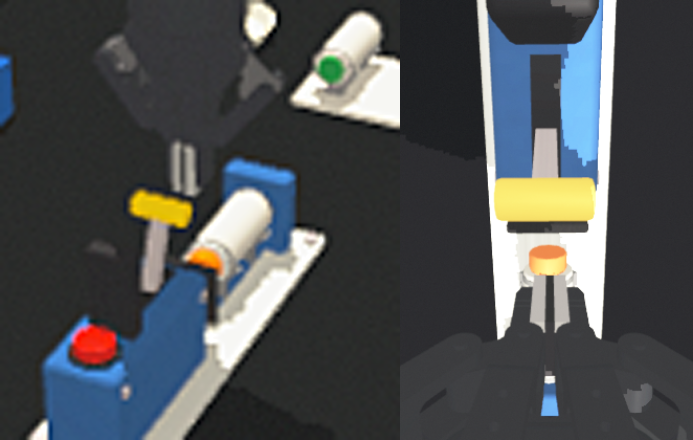

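The side and wrist views show the shut fingers in front of the yellow roller (side crop 160,210), centred on it. I approach and start the first stroke in the free range.

Call:
arm_command(targets=[[-1, -10, -3, 0.2, -0.2, 0], [0, -10, 0, 0, 0, 0], [0, -6, 0, 0, 0, 0], [0, -6, 0, 0, 0, 0], [0, -6, 0, 0, 0, 0], [0, 0, 0, 0, 0, 0]])

```text
clock: 12.85
position: [0.5601, 0.1036, 0.14]
tool_rot: [3.141, 0.005, -0.069]
force: [0.2, -4.2, -1.1]
grip_width: 0.0001
```

Call:
arm_command(targets=[[-0.5, -6, 1, 0, 0, 0], [0, -6, 1, 0, 0, 0], [0, -6, 0, 0, 0, 0], [0, -4, 0, 0, 0, 0], [0, 0, 0, 0, 0, 0]])

```text
clock: 13.35
position: [0.5613, 0.1245, 0.1378]
tool_rot: [3.138, 0.006, -0.071]
force: [-0.0, -4.1, 3.4]
grip_width: 0.0001
```

Call:
arm_command(targets=[[-0.5, -5, 0, 0.1, 0.2, -0.3], [0, -4, 0, 0, 0, 0], [0, -3, 0, 0, 0, 0], [0, 0, 0, 0, 0, 0]])

```text
clock: 13.75
position: [0.5615, 0.1343, 0.1366]
tool_rot: [3.137, 0.003, -0.068]
force: [-0.3, -4.5, 3.4]
grip_width: -0.0001
```

```bash
cat > st.py <<'E'
from m import *
s=bot.observe();print(s['position'],s['force'],s['clock'])
w=grab("wrist");P=cloud(w)
c=comps(w,(20,120,80),(35,255,255),(150,0,420,420),60)
if c: m=max(c,key=lambda c:c[1][4]);print("pad",m[0],m[1],np.percentile(P[m[2]],[2,50,98],axis=0).round(4).tolist())
for n in("scene","side"):
    f=grab(n);P=cloud(f)
    for nm,lo,hi in(("yellow",(22,140,100),(33,255,255)),("orange",(5,150,90),(17,255,255))):
        for c,st,m in comps(f,lo,hi,(230,165,345,285),5): print(n,nm,c.round(1),st.tolist(),np.median(P[m],0).round(4))
E
python3 st.py
```

```text
[0.56151109 0.13428037 0.13659625] [-0.34927634 -4.49731159  3.4040965 ] 13.75
pad [277.34448161 250.2909699 ] [ 235  231   89   40 2691] [[0.545, 0.1483, 0.126], [0.5607, 0.1581, 0.1341], [0.5785, 0.1621, 0.1366]]
scene yellow [316.7 181.4] [314, 178, 7, 8, 38] [0.5742 0.1511 0.1299]
scene yellow [343.9 244.7] [343, 242, 2, 6, 7] [0.8334 0.0365 0.1053]
scene yellow [312.8 258.9] [308, 254, 10, 11, 84] [ 0.8382 -0.0683  0.1115]
scene yellow [311.6 274.8] [308, 271, 8, 9, 56] [ 0.8871 -0.1067  0.1169]
scene orange [284.8 212.1] [282, 208, 6, 9, 32] [0.5628 0.0504 0.0524]
side yellow [247.3 220. ] [239, 216, 16, 9, 76] [0.5573 0.1569 0.1339]
side orange [343.3 206.1] [342, 203, 3, 7, 15] [ 0.3893 -0.1848  0.011 ]
```

Call:
arm_command(targets=[[0, -2, 0, 0, 0, 0], [0, -2, 0, 0, 0, 0], [0, 0, 0, 0, 0, 0]])

```text
clock: 14.2
position: [0.5616, 0.135, 0.1363]
tool_rot: [3.133, 0.004, -0.07]
force: [-0.7, -4.3, 2.9]
grip_width: -0.0
```

Call:
arm_command(targets=[[0, -3, 0, 0.3, 0, 0]])

```text
clock: 14.3
position: [0.5616, 0.1358, 0.1361]
tool_rot: [3.135, 0.005, -0.072]
force: [-1.5, -22.6, 8.3]
grip_width: 0.0002
```

```bash
cat > jaw.py <<'E'
from m import *
s=bot.observe();print(s['position'],s['force'],s['clock'])
f=grab("wrist","pics/j.png");P=cloud(f)
S=P.reshape(-1,3);g=(abs(S[:,0]-.556)<.03)&(S[:,2]<.09)&(S[:,2]>.02)
m=[c for c in comps(f,(3,120,60),(17,255,255),(150,150,420,420))]
for c,st,k in m: print("orange",c.round(0),st.tolist(),np.percentile(P[k],[2,50,98],axis=0).round(4).tolist())
for u in (240,250,300,315):
  print(u,[(v,P[v,u].round(3).tolist()[1:]) for v in range(200,400,8) if P[v,u,2]<.09])
E
python3 jaw.py
```

```text
[0.56161554 0.13584711 0.1360877 ] [ -1.53805497 -22.58699096   8.28019311] 14.3
240 [(232, [0.144, 0.076]), (272, [0.119, 0.076]), (280, [0.114, 0.077]), (288, [0.108, 0.075]), (296, [0.102, 0.075]), (304, [0.051, 0.007]), (312, [0.044, 0.008])]
250 [(272, [0.119, 0.078])]
300 [(232, [0.142, 0.078]), (272, [0.117, 0.078])]
315 [(232, [0.142, 0.077]), (272, [0.117, 0.078])]
```

The first stroke reached the trigger stop with the jaw still free, so both teeth are in. I let the trigger spring fully back.

Call:
arm_command(targets=[[0, 10, 0, 0, 0, 0], [0, 15, 0, 0, 0, 0], [0, 15, 0, 0, 0, 0], [0, 12, -1, 0.2, 0.2, -0.3], [0, 4, 0, 0, 0, 0], [0, 0, 0, 0, 0, 0]])

```text
clock: 14.95
position: [0.5573, 0.0752, 0.1376]
tool_rot: [3.141, 0.001, -0.068]
force: [0.9, 0.6, 0.0]
grip_width: -0.0002
```

Run:
```python
from m import *
s=bot.observe();print(s['position'],s['tool_rot'],s['force'],s['clock'])
f=grab("side");P=cloud(f)
for c,st,m in comps(f,(22,140,100),(33,255,255),(230,165,300,285),15): print("yellow",c,np.median(P[m],0))
f=grab("wrist","pics/w8.png");P=cloud(f)
for c,st,m in comps(f,(3,120,60),(17,255,255),(200,150,380,420),15): print("orange",c,st,np.percentile(P[m],[2,50,98],axis=0).round(4).tolist())
for u in(235,245,310,320): print(u,[(v,P[v,u].round(4).tolist()[1:]) for v in range(180,330,6) if P[v,u,2]<.09])
```

```text
[0.55732023 0.07521297 0.13757309] [ 3.14056075e+00  1.17517436e-03 -6.75588633e-02] [0.94246075 0.5825584  0.00309362] 14.95
yellow [254.49484536 211.69072165] [0.55668676 0.11376941 0.13174946]
orange [265.78947368 266.15789474] [265 263   3   9  19] [[0.5433, 0.044, 0.0465], [0.5442, 0.0469, 0.0505], [0.5464, 0.058, 0.0667]]
235 [(180, [0.1135, 0.0763]), (186, [0.1099, 0.0752]), (192, [0.1064, 0.0747]), (198, [0.1031, 0.0752]), (234, [0.0544, 0.0078]), (240, [0.0494, 0.0076]), (246, [0.0439, 0.0068]), (252, [0.039, 0.0073]), (258, [0.0341, 0.0081]), (264, [0.0284, 0.0071]), (270, [0.023, 0.0071]), (276, [0.0172, 0.0064]), (282, [0.0129, 0.0084]), (288, [0.0067, 0.0073]), (294, [0.0016, 0.0081]), (300, [-0.0053, 0.0062]), (306, [-0.0099, 0.008]), (312, [-0.0162, 0.0074]), (318, [-0.0222, 0.0072])]
245 [(180, [0.1135, 0.0776]), (186, [0.1102, 0.0778]), (192, [0.1067, 0.0769]), (198, [0.1031, 0.0763]), (240, [0.0486, 0.0071]), (246, [0.044, 0.0082]), (252, [0.0391, 0.0086]), (258, [0.0622, 0.0666]), (264, [0.0282, 0.0077]), (270, [0.0219, 0.0059]), (276, [0.0172, 0.0074]), (282, [0.0109, 0.0059]), (288, [0.0065, 0.0078]), (294, [0.0003, 0.0069]), (300, [-0.0045, 0.0083]), (306, [-0.0108, 0.0074])]
310 [(180, [0.111, 0.0769]), (186, [0.1078, 0.0773]), (192, [0.1046, 0.0778]), (198, [0.101, 0.0771]), (240, [0.0619, 0.0448]), (246, [0.0616, 0.0536]), (252, [0.0613, 0.0618]), (258, [0.0598, 0.067]), (264, [0.0247, 0.0077]), (270, [0.0194, 0.0078])]
320 [(180, [0.1108, 0.0775]), (186, [0.1074, 0.077]), (192, [0.1043, 0.078]), (198, [0.1004, 0.0763]), (240, [0.0454, 0.0084]), (246, [0.0401, 0.008]), (252, [0.0349, 0.0081]), (258, [0.0293, 0.0073]), (264, [0.0241, 0.0074]), (270, [0.0183, 0.0068]), (276, [0.0129, 0.0068]), (282, [0.0077, 0.0073]), (288, [0.0021, 0.0072]), (294, [-0.0036, 0.0071]), (300, [-0.0086, 0.0082]), (306, [-0.0147, 0.0077])]
```

View pics/w8.png

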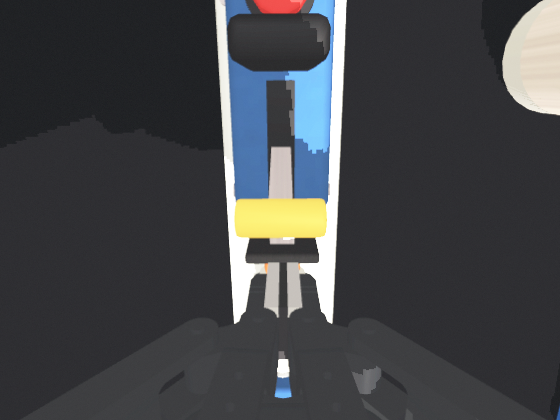

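The roller at (281,217) has sprung back. The jaw pad at (282,252) has advanced about 16 mm and is just short of the stopper. Second stroke: the idle part first.

Call:
arm_command(targets=[[-0.5, -10, 0, 0, 0, 0], [0, -8, 0, 0, 0, 0], [0, -5, 0, 0, 0, 0], [0, -4, 0, 0, 0, 0], [0, -3, 0, 0, 0, 0]])

```text
clock: 15.55
position: [0.559, 0.1097, 0.1378]
tool_rot: [3.139, 0.001, -0.064]
force: [-0.5, -6.1, 3.9]
grip_width: 0.0003
```

Call:
arm_command(targets=[[0, -2, 0, 0, 0, 0], [0, -2, 0, 0, 0, 0]])

```text
clock: 15.75
position: [0.5593, 0.1139, 0.138]
tool_rot: [3.137, 0.001, -0.064]
force: [-0.8, -7.4, 5.6]
grip_width: -0.0004
```

Call:
arm_command(targets=[[0, -2, 0, 0, 0, 0], [0, -2, 0, 0, 0, 0]])

```text
clock: 15.95
position: [0.5595, 0.1177, 0.1381]
tool_rot: [3.134, 0.001, -0.064]
force: [-1.0, -8.2, 4.7]
grip_width: 0.0002
```

Call:
arm_command(targets=[[0, -1.5, 0, 0.2, 0, 0], [0, -1.5, 0, 0, 0, 0]])

```text
clock: 16.15
position: [0.5597, 0.1204, 0.1382]
tool_rot: [3.135, 0.001, -0.063]
force: [-2.1, -7.4, 4.6]
grip_width: 0.0001
```

Call:
arm_command(targets=[[0, -1.5, 0, 0, 0, 0]])

```text
clock: 16.25
position: [0.5598, 0.1216, 0.1382]
tool_rot: [3.133, 0.002, -0.064]
force: [-0.3, -7.8, 3.3]
grip_width: -0.0
```

Call:
arm_command(targets=[[0, -1.5, 0, 0, 0, 0]])

```text
clock: 16.35
position: [0.5598, 0.1229, 0.1382]
tool_rot: [3.132, 0.002, -0.064]
force: [-1.0, -7.3, 4.4]
grip_width: -0.0003
```

Call:
arm_command(targets=[[0, -1.3, 0, 0, 0, 0]])

```text
clock: 16.45
position: [0.5599, 0.124, 0.1382]
tool_rot: [3.131, 0.002, -0.064]
force: [-0.7, -6.7, 3.9]
grip_width: -0.0
```

Call:
arm_command(targets=[[0, -1.3, 0, 0, 0, 0]])

```text
clock: 16.55
position: [0.5599, 0.1251, 0.1381]
tool_rot: [3.129, 0.002, -0.064]
force: [-0.6, -8.1, 2.8]
grip_width: 0.0001
```

Call:
arm_command(targets=[[0, -1.3, 0, 0.2, 0, 0]])

```text
clock: 16.65
position: [0.56, 0.1258, 0.138]
tool_rot: [3.131, 0.002, -0.064]
force: [0.2, -10.5, 4.8]
grip_width: -0.0003
```

Call:
arm_command(targets=[[0, -1.3, 0, 0, 0, 0]])

```text
clock: 16.75
position: [0.5601, 0.1261, 0.138]
tool_rot: [3.128, 0.003, -0.064]
force: [-1.5, -12.8, 7.9]
grip_width: -0.0
```

Call:
arm_command(targets=[[0, -1.3, 0, 0, 0, 0]])

```text
clock: 16.85
position: [0.56, 0.1263, 0.1379]
tool_rot: [3.126, 0.003, -0.065]
force: [-2.2, -12.2, 8.6]
grip_width: 0.0001
```

Call:
arm_command(targets=[[0, -1.5, 0, 0.2, 0, 0]])

```text
clock: 16.95
position: [0.5601, 0.1265, 0.1379]
tool_rot: [3.126, 0.004, -0.065]
force: [-2.0, -13.3, 7.7]
grip_width: -0.0
```

The pad has gone hard at about 13 N after moving at 7–8 N, at the predicted travel. The stopper is home, so I let the trigger go.

Call:
arm_command(targets=[[0, 4, 0, 0, 0, 0], [0, 12, 0, 0.4, 0, 0], [0, 15, 0, 0.4, 0, 0], [0, 15, 0, 0, 0, 0], [0, 8, 0, 0, -0.2, 0], [0, 0, 0, 0, 0, 0]])

```text
clock: 17.55
position: [0.556, 0.0711, 0.1381]
tool_rot: [3.141, 0.008, -0.063]
force: [-0.8, 0.9, 0.7]
grip_width: -0.0002
```

Run:
```python
from m import *
s=bot.observe();print(s['position'],s['tool_rot'],s['force'],s['clock'])
f=grab("side");P=cloud(f)
for c,st,m in comps(f,(22,140,100),(33,255,255),(230,165,300,285),15): print("yellow",c,np.median(P[m],0))
f=grab("wrist","pics/w9.png");P=cloud(f);H=hsv(f)
print([(v,P[v,310].round(4).tolist()[1:]) for v in range(200,300,5) if P[v,310,2]<.09])
for c,st,m in comps(f,(0,150,80),(4,255,255),(200,0,380,100),15): print("red",c,st,np.percentile(P[m],[2,50,98],axis=0).round(4).tolist())
```

```text
[0.55604335 0.07108932 0.13806528] [ 3.1407458   0.00788601 -0.0629573 ] [-0.8066848   0.87395886  0.69629393] 17.55
yellow [254.75728155 211.61165049] [0.55895818 0.11309441 0.13206682]
[(230, [0.0503, 0.008]), (235, [0.0537, 0.0258]), (240, [0.0536, 0.0346]), (245, [0.0539, 0.0435]), (250, [0.0538, 0.0511]), (255, [0.0534, 0.0576]), (260, [0.0537, 0.0653]), (265, [0.0509, 0.0665]), (270, [0.0311, 0.0363])]
red [284.   0.] [264   0  41   1  41] [[0.5573, 0.1809, 0.132], [0.5634, 0.1814, 0.1336], [0.5696, 0.1821, 0.1354]]
```

Call:
arm_command(targets=[[0, 0, -30, 0, 0, 0], [0, 0, -25, 0, 0.3, 0], [0, -20, 0, 0, 0, 0], [0, -35, 0, 0, 0, 0], [0, -35, 0, 0, 0, 0], [0, -25, 0, 0, 0, 0], [0, -8, 0, 0, 0, 0], [0, 0, 0, 0, 0, 0]])

```text
clock: 18.45
position: [0.5632, 0.2061, 0.196]
tool_rot: [-3.138, 0.002, -0.056]
force: [0.5, -0.2, 0.6]
grip_width: -0.0
```

Run:
```python
from m import *
s=bot.observe();print(s['position'],s['tool_rot'],s['force'],s['clock'])
f=grab("wrist","pics/w10.png");P=cloud(f)
for c,st,m in comps(f,(0,120,60),(5,255,255),(180,150,400,420),15): print("red",c,st,np.percentile(P[m],[2,50,98],axis=0).round(4).tolist())
for n in("scene","side"):
  f=grab(n);P=cloud(f)
  for c,st,m in comps(f,(0,150,80),(4,255,255),(215,175,345,285),10): print(n,"red",c,st,plane(f,[c],.088).round(4),np.median(P[m],0).round(4))
```

```text
[0.56320769 0.20605856 0.19596147] [-3.13803192e+00  1.66462421e-03 -5.63173715e-02] [ 0.54637411 -0.18084996  0.58358586] 18.45
red [283.20666667 219.83111111] [267 201  37  38 450] [[0.5521, 0.19, 0.0802], [0.5632, 0.2035, 0.0889], [0.5765, 0.2143, 0.0907]]
scene red [327.38181818 187.72727273] [324 184   9   8  55] [[0.5657 0.2027 0.088 ]] [0.5661 0.2024 0.0866]
scene red [324.65789474 253.55263158] [320 249  10  10  76] [[ 0.8137 -0.008   0.088 ]] [ 0.8391 -0.031   0.1139]
scene red [287.39534884 269.51162791] [283 265  10  10  86] [[ 0.8136 -0.1227  0.088 ]] [ 0.8369 -0.141   0.1127]
scene red [324.11764706 269.5       ] [322 266   5   8  34] [[ 0.8615 -0.0482  0.088 ]] [ 0.8877 -0.0714  0.1177]
side red [238.24705882 245.96470588] [233 241  11  10  85] [[0.5613 0.205  0.088 ]] [0.5613 0.2065 0.0889]
```

Call:
arm_command(targets=[[0, 1, 20, -0.1, 0, 0.2], [0, 1, 30, 0, 0, 0], [0, 0, 20, 0, 0, 0], [0, 0, 0, 0, 0, 0]])

```text
clock: 19.0
position: [0.5651, 0.1954, 0.1248]
tool_rot: [3.14, -0.001, -0.07]
force: [-0.3, -0.2, -0.2]
grip_width: 0.0
```

Call:
arm_command(targets=[[-1, -8, 0, 0, 0, -0.4], [0, 0, 5, 0, 0, 0], [0, 0, 0, 0, 0, 0]])

```text
clock: 19.3
position: [0.5658, 0.2027, 0.1217]
tool_rot: [3.141, -0.003, -0.065]
force: [-0.9, 0.5, 0.7]
grip_width: 0.0
```

Call:
arm_command(targets=[[-1.5, -1, 5, 0, -0.2, 0], [0, 0, 5, 0, 0, 0], [0, 0, 5, 0, 0, 0], [0, 0, 3, 0, 0, 0]])

```text
clock: 19.7
position: [0.5651, 0.2041, 0.1041]
tool_rot: [-3.141, -0.002, -0.065]
force: [0.1, -0.4, 1.1]
grip_width: 0.0
```

Call:
arm_command(targets=[[0, 0, 3, 0, 0, 0], [0, 0, 2, 0, 0, 0], [0, 0, 2, 0, 0, 0]])

```text
clock: 20.0
position: [0.5654, 0.2045, 0.097]
tool_rot: [-3.141, -0.002, -0.065]
force: [-5.7, -1.8, 29.9]
grip_width: 0.0001
```

Call:
arm_command(targets=[[0, 0, -1, 0, 0, 0], [0, 0, 0, 0, 0, 0], [0, 0, 0, 0, 0, 0], [0, 0, 0, 0, 0, 0], [0, 0, 0, 0, 0, 0], [0, 0, 0, 0, 0, 0], [0, 0, 0, 0, 0, 0], [0, 0, 0, 0, 0, 0]])

```text
clock: 20.8
position: [0.5653, 0.2043, 0.0983]
tool_rot: [3.142, -0.002, -0.065]
force: [-1.0, -0.0, 2.5]
grip_width: -0.0
```

Run:
```python
from m import *
s=bot.observe();print(s['position'],s['tool_rot'],s['force'],s['clock'])
a=grab("scene");P=cloud(a)
for c,st,m in comps(a,(5,150,90),(17,255,255),(260,200,300,230),5): print(c,st,np.percentile(P[m],[10,50,90],axis=0).round(4).tolist())
b=grab("side")
cv2.imwrite("pics/c11.png",np.hstack([cv2.resize(f["color"][y0:y0+75,x0:x0+100],(400,300),interpolation=cv2.INTER_CUBIC) for f,x0,y0 in((a,240,170),(b,210,195))])[:,:,::-1])
```

```text
[0.56532817 0.20430362 0.09827409] [ 3.14153607e+00 -2.21993878e-03 -6.49200869e-02] [-1.01330832 -0.03435371  2.46543007] 20.8
```

View pics/c11.png

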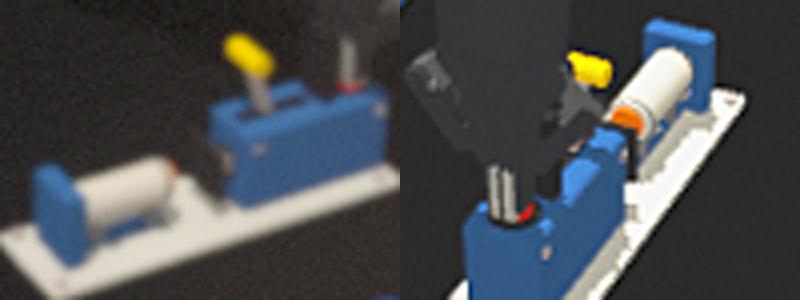

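The jaw is back against the housing (scene crop 215,150) and the canister lies in the cradle with its stopper nearly flush (172,170). I hold a little longer, then lift off and check.

Call:
arm_command(targets=[[0, 0, 0.5, 0, 0, 0], [0, 0, 0, 0, 0, 0], [0, 0, 0, 0, 0, 0], [0, 0, 0, 0, 0, 0], [0, 0, -10, 0, 0, 0], [0, 0, -35, 0, 0, 0], [0, 0, -45, 0, 0, 0], [0, 0, -30, 0, 0, 0]])

```text
clock: 21.7
position: [0.563, 0.2038, 0.2191]
tool_rot: [3.139, 0.005, -0.064]
force: [-0.1, -0.9, 0.2]
grip_width: 0.0001
```

Call:
arm_command(targets=[[0, 30, -10, 0, 0, 0], [0, 45, 0, 0, 0, 0], [0, 45, 0, 0, 0, 0], [0, 45, 0, 0, 0, 0], [0, 40, 0, 0, 0, 0], [0, 20, 0, 0, 0, 0], [0, 0, 0, 0, 0, 0], [0, 0, 0, 0, 0, 0]])

```text
clock: 22.5
position: [0.5493, -0.0271, 0.2392]
tool_rot: [-3.14, -0.005, -0.062]
force: [-0.5, 1.5, 0.7]
grip_width: 0.0004
```

Run:
```python
from m import *
s=bot.observe();print(s['position'],s['tool_rot'],s['force'],s['clock'])
f=grab("wrist","pics/w12.png");P=cloud(f)
for nm,lo,hi in(("orange",(3,120,60),(17,255,255)),("yellow",(20,120,80),(35,255,255)),("red",(0,120,60),(2,255,255))):
  for c,st,m in comps(f,lo,hi,(200,0,380,300),20): print(nm,c,st,np.percentile(P[m],[2,50,98],axis=0).round(4).tolist())
u,v=proj(f,[.5525,.0,.06])[0];print(u,v)
cs=[c for c in comps(f,(3,120,60),(17,255,255),(200,0,380,300),20)]
if cs:
  u=int(cs[0][0][0]);v=int(cs[0][0][1]);print([(i,P[i,u].round(4).tolist()[1:]) for i in range(v-50,v+25,3)])
```

```text
[ 0.54934243 -0.02711689  0.23922473] [-3.14034488 -0.0054787  -0.0617589 ] [-0.53450886  1.50607453  0.68436048] 22.5
orange [282.11188811 107.44755245] [269 105  27   6 143] [[0.5438, 0.0391, 0.0366], [0.5541, 0.0413, 0.0542], [0.565, 0.043, 0.0566]]
yellow [281.30117647   4.82352941] [252   0  62   9 425] [[0.5414, 0.1005, 0.1267], [0.5569, 0.1022, 0.1313], [0.5747, 0.1046, 0.134]]
283.1942013237311 157.64324644494943
[(57, [0.0808, 0.0502]), (60, [0.0773, 0.0667]), (63, [0.0752, 0.0666]), (66, [0.073, 0.0662]), (69, [0.0715, 0.0529]), (72, [0.0713, 0.0082]), (75, [0.0686, 0.0082]), (78, [0.066, 0.0075]), (81, [0.0634, 0.0073]), (84, [0.0607, 0.0084]), (87, [0.058, 0.008]), (90, [0.0553, 0.0064]), (93, [0.0526, 0.0081]), (96, [0.0499, 0.0083]), (99, [0.0471, 0.0081]), (102, [0.0443, 0.0059]), (105, [0.0427, 0.0384]), (108, [0.041, 0.0571]), (111, [0.0387, 0.0591]), (114, [0.0363, 0.0591]), (117, [0.0341, 0.0618]), (120, [0.0316, 0.0606]), (123, [0.0292, 0.0612]), (126, [0.0266, 0.0595]), (129, [0.0242, 0.0602])]
```

View pics/w12.png

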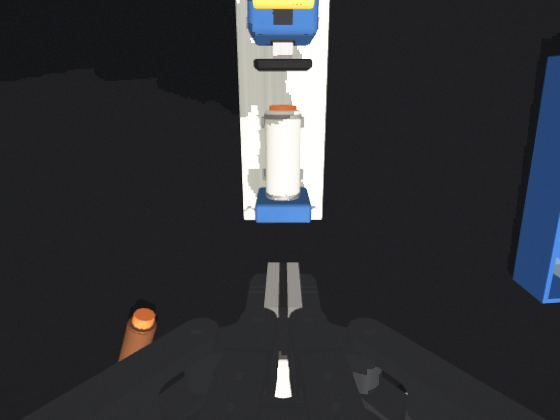

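The last view shows the sealed canister straight in the cradle at (283,155) and the jaw pad back at (283,64). The stopper tip is at y = 0.0427 m, which is the fully home value. The jaw face is back at 0.0713 m, against 0.0712 m at the start.

```bash
python3 -c "
from workcell import bot
print(bot.job_done())"
```

```text
the job is handed in; nothing more can be done
None
```

The job is handed in at about 22.5 s of the 54 s allowed. The canister lies sealed in the cradle, the trigger and release are let go, and the jaw is fully back.

- **Placing:** The first descent brushed the tail jaw and tipped the canister about 19° in the pads. I lifted it, levelled it by tilting the tool, checked it and set it down straight. The clamp bases and bottles were not touched.
- **Sealing:** It took two trigger strokes. On the second, the stopper moved at 7–8 N on the pad and went hard at about 13 N, below the 18 N cracking limit. I stopped there, at the travel I had predicted.
- **Pushes that overshot:** At the end of the first stroke I pressed the trigger stop at about 23 N, with the jaw still clear of the stopper. At the bottom of the release I reached about 30 N before backing off, under the 40 N limit.
- **Final check:** The stopper tip is at y = 0.0427 m, which matches fully home, so it stands about 4 mm proud. The jaw face is at 0.0713 m, against 0.0712 m at the start. The gripper is clear of everything.
- **Not checked:** I did not look again at the spare or the loose items after the last move. The arm never went near the loose items, and the fingers stayed clear of the spare when I took the canister.

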